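# Nest the spouted parts tray in its drip tray

## Task

Pick up the small steel tray with a grip bar whose outline matches the empty drip tray (straight back, one end narrowing to a spout), turn it until the outlines match and nest it in the drip tray, spout in spout, so that it sits flat on the drip tray's floor, then let go. Leave the oblong tray where it stands.

Things in the scene. Friction and masses are not known exactly. Their poses are not given: they have to be found in the camera images.
- spout_tray: tray to move: steel, loose, 0.2-0.35 kg. Sizes in mm: foot 122x72; square back at x -60, sides parallel to x +10, then narrowing to a blunt spout 20 wide at x +62. Walls flare 8 outward to the rim at z 35. Grip bar on 2 legs along x: x -48 to +36 (its middle, near the mass centre, at x -6, y 0), 10 thick across y, z 60 to 76. Origin: underside, mid-width; x points to the spout, z up
- outer_tray: drip tray that receives it: steel, loose, 0.8 kg, empty, no bar. Same outline, 7 mm larger all round at the floor (136x86 mm, x -67 to +69 mm); walls flare 12 mm outward to the rim at z 28 mm; floor 3 mm thick. Origin: underside; x points to the spout, z up. Nested: spout_tray's origin 3 mm above this one, x axes pointing the same way
- oblong_tray: tray to be left alone: steel, loose, same height and kind of grip bar, but a plain oblong foot 120x72 mm with no spout; walls flare 8 mm outward. Origin: centre of the underside, x along its length, z up

How it is judged:
By the outcome, as a careful person would: the job done as asked, in the order asked, and still so for the second after the job is handed in, with the robot touching nothing.
It also fails if it takes over 38 s, if anything falls off the work surface, if the arm or the gripper's body presses on something with over 40 N, if the wrist force passes 120 N, or if a joint passes its speed limit or range.

## Robot

A 7-joint arm with a two-finger parallel gripper is mounted at the origin on a cart in front of the work surface, level with it; the furniture and walls round the work are solid. World frame = base frame: x ahead of the robot, y to its left, z up, the work surface at z = 0. Lengths are in m, angles in rad, forces in N, time in s.
With the tool pointing down it reaches from about 0.4 to 0.85 m from the base axis. Payload 10.4 kg.
Tool frame: the origin (TCP) lies on the mounting face of the last link; the fingertips stand 173 mm ahead of it and the grasp point (between the pads) lies 155 mm ahead of it (manip.tip_extent is the distance from the TCP to the fingertips, in m); z points along the fingers, y is the line along which they close (so a half turn about z gives the same grasp; the last joint's range is limited). The gripper opens to 85 mm and grips with 20 to 120 N. Pads are 22 mm wide; open, the fingers measure 114 mm over their backs; the gripper's body (76 mm by 85 mm) begins 54 mm behind the grasp point. The pads swing forward as they close: fully open they stand 13 mm farther back than shut.
Start: joints at [1.246, 0.332, -0.065, 1.46, 0.022, 1.35, -0.088], TCP at [0.186, -0.597, 0.405] pointing down, gripper open.
Joint ranges: [-2.6, 2.6], [-0.5, 2.12], [-1.47, 1.34], [0.16, 2.42], [-1.27, 4.41], [0.06, 2.06], [-2.6, 2.6]. Speed limits (rad/s): [2.22, 2.22, 2.79, 2.79, 3.14, 3.14, 3.14].

## Interface

Orientations are given as a unit quaternion [x, y, z, w].
In Python, from workcell import manip gives the robot as it stands.
- The arm moves only by the tool move_arm, never from a script. Its argument "plan" is one flat list of numbers, 7 for each row, row after row: the turn, a rotation vector about the tool's x, y, z in rad, then the shift along the tool's x, y, z in m, then the finger opening in m, from 0 to 0.0854. In form: [ax, ay, az, dx, dy, dz, gripper, ax, ay, az, dx, dy, dz, gripper, ...]. A call has 1 to 12 rows; each row is the pose to reach, as a shift and turn from the pose commanded when the call began, along the tool's axes at that moment; what a row does not reach only later rows make up. A row lasts 1/8 s, in which the tool goes at most 62.5 mm and 10.7 degrees, less where a joint would pass 70% of its speed; a pose out of reach is approached as far as the arm can. A call with a gripper value outside its range is refused whole. The fingers move at their own pace and stop on an object; "squeeze" is the grip in N (left out, the last holds). Time passes only in rows, so rows that repeat a pose let the fingers close. It gives the time, the measured TCP pose, the force, the opening and the grip force at its end, in the units of the state.
- manip.get_obs(): the state, without advancing time (a new reading comes with each control period).
- manip.camera(name): name is "side" or "top" or "wrist"; returns a dict with "color" (384x512x3 uint8, red, green, blue), "fx", "fy", "cx", "cy" (pixels), "cam_to_world" (4x4, takes a point from camera to world coordinates); the wrist camera has in their place "mount" (4x4, takes a point from camera to tool coordinates, whose origin is the TCP and whose axes are the flange's). Camera axes: x right, y down, z forward; pixel columns grow to the right and rows downward; lengths in m; the calibration is good to about 2 mm. A picture is of the moment at which its call begins: read the wrist's pose just before it. There is no depth.
- manip.hand_in(): hands the job in; it is judged then, once.
Trained networks look in a picture, given as the dict that the camera call returned (one of the last four; its "shot" number tells which), for a name from the list of things; names that differ only in an ending like _2 or _b are one class to them, and where a whole thing is asked for, a point or a joint stands for the part that bears it (a point fixed in the world has none). Each returns a list of dicts, best first, with "conf" (0 to 1); they miss things now and then, are a little off and sometimes report something else, mostly with a low value. They report only what shows in the picture. A call takes as long as a camera call.
- manip.look_for(picture, label): "position" ([x, y, z] in m, in the coordinates of the camera as it stood for that picture, good to about 4 mm: the middle of the surface that is visible of it).
- manip.silhouettes(picture, label): "pixels" (384x512 bool, what is visible of it).
- manip.tip_of(picture, label): "position" ([x, y, z] in m, in the coordinates of the camera as it stood for that picture, good to about 4 mm: a listed point, or the origin of a listed thing).
The state is a dict: "clock": time; "joint_pos": joint angles; "joint_velocities": joint speeds; "tau": joint torques, N m; "position": TCP position; "ee_rot": TCP orientation; "ft_force": force on the tool from outside, world axes, zero at the start; "torque": the same for the moment, N m; "grip_width": opening from 0.0 (shut) to 1.0 (fully open); "grasp_force": force on a finger pad.
Only numpy, scipy, OpenCV 4.12 (cv2) and the standard library are available. Lean on these libraries where they do the work, as an engineer would, in place of code of your own. Each camera call takes 0.05 s, during which the arm holds its last target. There are 200 camera calls.

## Working session

There is one attempt and no reset: what is moved stays moved. The work goes in short steps, Python scripts to look and compute and a tool call to move; the robot and the scene stay as the last step left them, time stands still between calls to the robot, and variables do not carry over. Pictures are saved under pics/ and viewed, at most 10 in all, crops included, and the job is handed in when it is done.

Besides the shell and the picture viewer there is one more tool, called after "Emit:" as name(argument=value, ...) on one line, values as JSON. move_arm: Moves the arm, as the interface text tells. Its arguments: {"type":"object","properties":{"plan":{"type":"array","items":{"type":"number"}},"squeeze":{"type":"number"}},"required":["plan"]}

```bash
mkdir -p pics; cat > h.py <<'E'
import numpy as np, cv2
from scipy.spatial.transform import Rotation as R
from workcell import manip
def toolT(o):
    T=np.eye(4);T[:3,:3]=R.from_quat(o["ee_rot"]).as_matrix();T[:3,3]=o["position"];return T
def shot(name):
    o=manip.get_obs();p=manip.camera(name)
    p_T=toolT(o)@np.array(p["mount"]) if name=="wrist" else np.array(p["cam_to_world"])
    return p,p_T
def w(T,x): return T[:3,:3]@np.array(x)+T[:3,3]
def save(p,f): cv2.imwrite("pics/"+f,np.ascontiguousarray(p["color"][:,:,::-1]))
def backproj(p,T,uv,z):
    uv=np.atleast_2d(uv).astype(float)
    d=np.c_[(uv[:,0]-p["cx"])/p["fx"],(uv[:,1]-p["cy"])/p["fy"],np.ones(len(uv))]@T[:3,:3].T
    return T[:3,3]+d*((z-T[2,3])/d[:,2])[:,None]
def project(p,T,X):
    c=(np.atleast_2d(X)-T[:3,3])@T[:3,:3]
    return np.c_[p["fx"]*c[:,0]/c[:,2]+p["cx"],p["fy"]*c[:,1]/c[:,2]+p["cy"]]
E
python3 - <<'E'
from h import *
np.set_printoptions(precision=4,suppress=True)
print(manip.get_obs())
ims=[]
for n in ["top","side"]:
    p,T=shot(n);ims.append(p["color"]);print(n,T,p["fx"])
    for l in ["spout_tray","outer_tray","oblong_tray"]:
        print(l,"look",[(w(T,d["position"]),round(d["conf"],2)) for d in manip.look_for(p,l)[:2]],"tip",[(w(T,d["position"]),round(d["conf"],2)) for d in manip.tip_of(p,l)[:2]])
        for d in manip.silhouettes(p,l)[:1]:
            v,u=np.nonzero(d["pixels"]);print("sil",d["conf"],len(u),u.min(),u.max(),v.min(),v.max())
    save(p,n+"0.png")
E
```

```text
{'clock': 0.0, 'joint_pos': array([ 1.2464,  0.3329, -0.0647,  1.4609,  0.0216,  1.3499, -0.0885]), 'joint_velocities': array([ 0.0012,  0.    , -0.0003, -0.0015, -0.0004, -0.0003,  0.0005]), 'tau': array([  0.0013, -62.5447,   0.0494, -39.1606,   0.016 ,   0.01  ,
         0.    ]), 'position': array([ 0.1858, -0.5966,  0.4039]), 'ee_rot': array([ 0.9886,  0.1503, -0.0001, -0.0007]), 'ft_force': array([ 0.2039, -0.2188, -0.5155]), 'torque': array([-0.0322, -0.053 , -0.0037]), 'grasp_force': 0.0, 'grip_width': 0.9972287612658743}
top [[ 0.029  -0.9967  0.0756  0.4047]
 [-0.9996 -0.0293 -0.0022  0.0221]
 [ 0.0044 -0.0755 -0.9971  1.525 ]
 [ 0.      0.      0.      1.    ]] 493.8008775727048
spout_tray look [(array([ 0.4934, -0.283 ,  0.0057]), 0.93)] tip [(array([ 0.4894, -0.2776, -0.0006]), 0.76)]
sil 0.56 1137 329 373 177 219
outer_tray look [(array([ 0.5061, -0.0405,  0.0027]), 0.86)] tip [(array([ 0.5143, -0.0371, -0.0015]), 0.9)]
sil 0.74 1686 250 287 165 217
oblong_tray look [(array([0.533 , 0.3131, 0.0043]), 0.8)] tip [(array([0.5226, 0.3141, 0.0004]), 0.7)]
side [[-0.974  -0.1126  0.1965  0.3377]
 [-0.2263  0.5164 -0.8259  0.7925]
 [-0.0085 -0.8489 -0.5285  0.5633]
 [ 0.      0.      0.      1.    ]] 381.81724596293225
spout_tray look [(array([ 0.4909, -0.2725,  0.0241]), 0.55)] tip [(array([ 0.4907, -0.2789,  0.0004]), 0.78)]
sil 0.72 902 262 302 138 171
outer_tray look [(array([ 0.5038, -0.0571,  0.0118]), 0.9)] tip [(array([ 0.5062, -0.0427, -0.0017]), 0.75)]
sil 0.75 1515 232 295 184 215
oblong_tray look [(array([0.5289, 0.3245, 0.0167]), 0.79)] tip [(array([ 0.5233,  0.3238, -0.001 ]), 0.7)]
sil 0.93 3203 173 256 270 322
```

```bash
python3 - <<'E'
import cv2
a=cv2.imread("pics/top0.png")[140:240,90:390];b=cv2.imread("pics/side0.png")[110:330,150:330]
cv2.imwrite("pics/t.png",cv2.resize(a,(800,267),interpolation=cv2.INTER_CUBIC))
E
```

```text
(no output)
```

View pics/t.png

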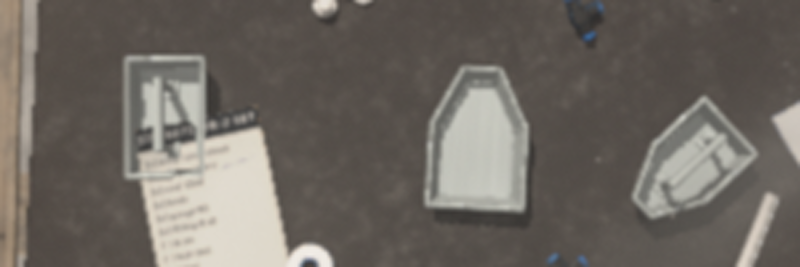

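View pics/side0.png

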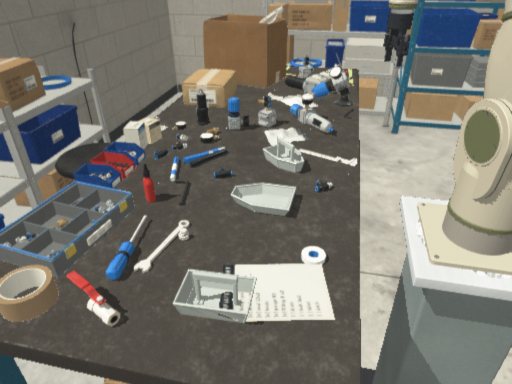

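```bash
cat >> h.py <<'E'
from scipy.optimize import minimize
def outline(g):  # g: outward offset from spout_tray foot
    n=np.array([26,52])/np.hypot(26,52)[()] if False else None
    import math
    P=np.array([[-60,-36],[10,-36],[62,-10],[62,10],[10,36],[-60,36]],float)
    a=math.atan2(26,52);t=math.tan(a/2);s=math.tan((math.pi/2-a)/2)
    O=np.array([[-g,-g],[g*t,-g],[g,-g*s],[g,g*s],[g*t,g],[-g,g]])
    return (P+O)/1000
def loops(kind):
    mk=lambda g,z:np.c_[outline(g),np.full(6,z)]
    if kind=="outer": return [mk(7,0),mk(19,.028)]
    return [mk(0,0),mk(8,.035)]
BAR=[np.array([[x,y,z] for x in(-.048,.036) for y in(-.005,.005) for z in(.06,.076)])]
def render(p,T,kind,q,S=4):
    M=np.zeros((384*S,512*S),np.uint8);Rz=R.from_euler("z",q[2]).as_matrix()
    L=loops(kind);groups=[np.vstack(L)]+(BAR if kind!="outer" else [])
    for G in groups:
        uv=project(p,T,G@Rz.T+[q[0],q[1],0])
        cv2.fillConvexPoly(M,cv2.convexHull(np.round((uv+.5)*S).astype(np.int32)),1)
    return cv2.resize(M.astype(np.float32),(512,384),interpolation=cv2.INTER_AREA)
def fit(p,T,kind,sil,q0s):
    best=None;s=sil.astype(np.float32)
    for q0 in q0s:
        f=lambda v:np.abs(render(p,T,kind,[v[0]/100,v[1]/100,v[2]/5])-s).sum()/s.sum()
        v0=[q0[0]*100,q0[1]*100,q0[2]*5]
        r=minimize(f,v0,method="Nelder-Mead",options=dict(initial_simplex=np.array([v0]+[np.array(v0)+d for d in np.diag([1.,1,1])]),xatol=.01,fatol=1e-4))
        if best is None or r.fun<best[1]: best=(np.array([r.x[0]/100,r.x[1]/100,r.x[2]/5]),r.fun)
    return best
def plan(q,z,yaw=None):
    """shift/turn in tool axes to put TCP over world xyz with vertical tool, tool x yaw"""
    T=toolT(manip.get_obs())
    Rt=T[:3,:3] if yaw is None else R.from_euler("z",yaw).as_matrix()@np.diag([1,-1,-1.])
    return R.from_matrix(T[:3,:3].T@Rt).as_rotvec(), T[:3,:3].T@(np.array([q[0],q[1],z])-T[:3,3])
E
sed -i '/if False else None/d' h.py
python3 - <<'E'
from h import *
np.set_printoptions(precision=4,suppress=True)
for n in ["top","side"]:
    p,T=shot(n)
    for l,k,c in [("spout_tray","spout",(.49,-.278)),("outer_tray","outer",(.51,-.04))]:
        for d in manip.silhouettes(p,l)[:1]:
            print(n,l,fit(p,T,k,d["pixels"],[(*c,a) for a in np.arange(0,6.28,.8)]))
p,T=shot("wrist");print(p["mount"],p["fx"],p["cx"],p["cy"])
o=manip.get_obs();print(toolT(o))
E
```

```text
top spout_tray (array([ 0.4882, -0.2768,  2.3492]), np.float64(0.046611953526735306))
top outer_tray (array([ 0.5134, -0.0388, -0.0359]), np.float64(0.035693805664777756))
side spout_tray (array([ 0.4889, -0.277 ,  2.3452]), np.float64(0.06433408707380295))
side outer_tray (array([ 0.512 , -0.0413, -0.0022]), np.float64(0.042124684900045395))
[[-0.0001 -0.9527 -0.3039  0.0784]
 [ 1.      0.0001 -0.0004 -0.0008]
 [ 0.0004 -0.3039  0.9527  0.03  ]
 [ 0.      0.      0.      1.    ]] 323.6305951691058 251.71519470234392 190.34829055236042
[[ 0.9548  0.2972  0.      0.1858]
 [ 0.2972 -0.9548 -0.0001 -0.5968]
 [-0.      0.0001 -1.      0.4047]
 [ 0.      0.      0.      1.    ]]
```

Emit:
move_arm(plan=[0,0,0,0.016,-0.014,0,0.085,0,0,0,0.05,-0.044,0,0.085,0,0,0,0.095,-0.083,0,0.085,0,0,0,0.14,-0.123,0,0.085,0,0,0,0.185,-0.162,0,0.085,0,0,0,0.23,-0.201,0,0.085,0,0,0,0.275,-0.241,0,0.085,0,0,0,0.32,-0.28,0,0.085,0,0,0,0.36,-0.315,0,0.085,0,0,0,0.384,-0.336,0,0.085,0,0,0,0.394,-0.345,0,0.085,0,0,0,0.394,-0.345,0,0.085])

```text
clock: 2.85
position: [0.4594, -0.1504, 0.4047]
ee_rot: [0.989, 0.151, -0.0, 0.0]
ft_force: [0.4, 0.1, 0.1]
grip_width: 0.992
grasp_force: 0.0
```

```bash
cat > near.py <<'E'
from h import *
import sys
np.set_printoptions(precision=4,suppress=True)
p,T=shot("wrist");im=p["color"].copy()
for l,k,q0 in [("spout_tray","spout",(.4885,-.277,2.347)),("outer_tray","outer",(.5127,-.04,-.02))]:
    for d in manip.silhouettes(p,l)[:1]:
        q,e=fit(p,T,k,d["pixels"],[q0]);print(l,q,e,round(d["conf"],2),d["pixels"].sum())
        Rz=R.from_euler("z",q[2]).as_matrix()
        for L in loops(k)+([] if k=="outer" else BAR):
            cv2.polylines(im,[np.round(project(p,T,L@Rz.T+[q[0],q[1],0])).astype(np.int32)],True,(255,0,0) if k=="outer" else (0,255,0),1)
        c=cv2.findContours(d["pixels"].astype(np.uint8),0,2)[0];cv2.drawContours(im,c,-1,(255,255,0),1)
cv2.imwrite("pics/"+sys.argv[1],im[:,:,::-1])
o=manip.get_obs();print(o["clock"],o["position"],R.from_quat(o["ee_rot"]).as_matrix()[:2,0],o["joint_pos"])
E
python3 near.py n1.png
```

```text
spout_tray [ 0.4875 -0.2761  2.3438] 0.03044305182993412 0.76 9333
outer_tray [ 0.5121 -0.0368 -0.0328] 0.02865568920969963 0.78 15852
3.0 [ 0.4588 -0.1518  0.4046] [0.9555 0.295 ] [ 0.7198  0.0488 -0.5055  1.7996  0.025   1.2996 -1.0632]
```

View pics/n1.png

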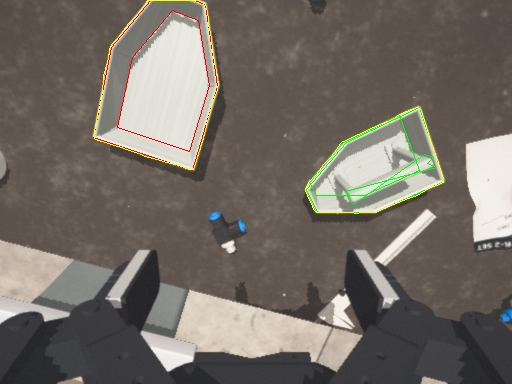

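Emit:
move_arm(plan=[0,0,-0.1,0,0.006,0.002,0.085,0,0,-0.28,-0.001,0.018,0.007,0.085,0,0,-0.46,-0.0015,0.03,0.011,0.085,0,0,-0.64,-0.002,0.042,0.016,0.085,0,0,-0.82,-0.003,0.054,0.02,0.085,0,0,-1.0,-0.003,0.065,0.025,0.085,0,0,-1.18,-0.004,0.077,0.029,0.085,0,0,-1.36,-0.004,0.088,0.033,0.085,0,0,-1.54,-0.005,0.1,0.038,0.085,0,0,-1.72,-0.0055,0.112,0.042,0.085,0,0,-1.9,-0.006,0.124,0.047,0.085,0,0,-2.043,-0.0065,0.1326,0.05,0.085])

```text
clock: 4.5
position: [0.4917, -0.2808, 0.3542]
ee_rot: [0.387, 0.922, -0.0, -0.0]
ft_force: [1.3, -0.7, 0.2]
grip_width: 0.995
grasp_force: 0.0
```

Emit:
move_arm(plan=[0,0,0,0,0,0,0.085,0,0,0,0,0,0,0.085])

```text
clock: 4.75
position: [0.4923, -0.279, 0.3548]
ee_rot: [0.39, 0.921, -0.0, -0.0]
ft_force: [-0.3, 0.2, -0.2]
grip_width: 0.999
grasp_force: 0.0
```

```bash
sed -i 's/^BAR=.*/BAR=[np.array([[x,y,z] for z in(.06,.076) for x,y in((-.048,-.005),(.036,-.005),(.036,.005),(-.048,.005))])]/' h.py
python3 near.py n2.png
```

```text
spout_tray [ 0.4866 -0.2747  2.3426] 0.04896090552210808 0.68 12547
outer_tray [ 0.5134 -0.0386 -0.0274] 0.009036636911332607 0.67 6114
4.9 [ 0.4926 -0.2785  0.355 ] [-0.698   0.7161] [ 0.9172  0.2879 -0.5707  1.6634  0.1633  1.2378  1.0843]
```

View pics/n2.png

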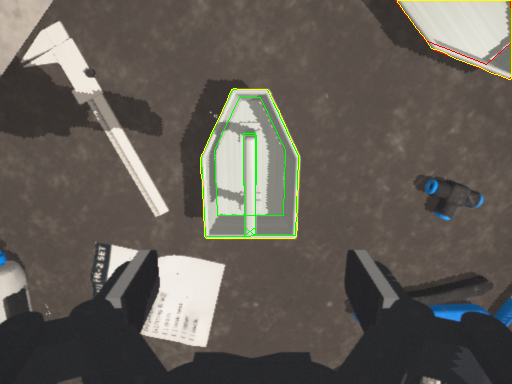

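Emit:
move_arm(plan=[0,0,0,0,0,0.02,0.085,0,0,0,0,0,0.055,0.085,0,0,0,0,0,0.09,0.085,0,0,0,0,0,0.118,0.085,0,0,0,0,0,0.132,0.085,0,0,0,0,0,0.134,0.085,0,0,0,0,0,0.134,0.03,0,0,0,0,0,0.134,0.015,0,0,0,0,0,0.134,0.0,0,0,0,0,0,0.134,0.0,0,0,0,0,0,0.134,0.0,0,0,0,0,0,0.134,0.0], squeeze=60)

```text
clock: 6.4
position: [0.4925, -0.279, 0.2207]
ee_rot: [0.388, 0.922, -0.0, -0.0]
ft_force: [-0.8, -1.0, -0.5]
grip_width: 0.102
grasp_force: 61.5
```

Emit:
move_arm(plan=[0,0,0,0,0,0,0.0,0,0,0,0,0,0,0.0])

```text
clock: 6.65
position: [0.4925, -0.279, 0.2207]
ee_rot: [0.388, 0.922, -0.0, -0.0]
ft_force: [-2.2, -1.4, 0.3]
grip_width: 0.107
grasp_force: 61.6
```

Emit:
move_arm(plan=[0,0,0,0,0,-0.01,0.0,0,0,0,0,0,-0.035,0.0,0,0,0,0,0,-0.065,0.0,0,0,0,0,0,-0.095,0.0,0,0,0,0,0,-0.112,0.0,0,0,0,0,0,-0.12,0.0,0,0,0,0,0,-0.12,0.0,0,0,0,0,0,-0.12,0.0])

```text
clock: 7.65
position: [0.4924, -0.2787, 0.3396]
ee_rot: [0.388, 0.922, 0.0, -0.001]
ft_force: [-0.1, -0.1, -3.5]
grip_width: 0.105
grasp_force: 61.2
```

```bash
cat > held.py <<'E'
from h import *
import h,sys
np.set_printoptions(precision=4,suppress=True)
o=manip.get_obs();p=manip.camera("wrist")
# tool frame with z up: flip so that model frame z=0 is the tray underside
H=float(sys.argv[2])            # expected TCP height above underside
F=np.diag([1,-1,-1,1.]);F[2,3]=H # tool->"up" frame (x same, y,z flipped)
T=F@np.array(p["mount"]);im=p["color"].copy()
d=manip.silhouettes(p,"spout_tray")[0]
v,u=np.nonzero(d["pixels"]);print("sil",d["conf"],len(u),u.min(),u.max(),v.min(),v.max())
# free x,y,yaw,height,pitch,roll; silhouette clipped by the fingers: ignore rows below the cut
m=np.ones((384,512),np.float32);cut=int(sys.argv[3]);m[cut:]=0
s=d["pixels"].astype(np.float32)*m
def M(v): 
    A=np.eye(4);A[:3,:3]=R.from_euler("zyx",[v[2]/10,v[4]/10,0]).as_matrix();A[:3,3]=[v[0]/100,v[1]/100,v[3]/100];return A
f=lambda v:np.abs(render(p,np.linalg.inv(M(v))@T,"spout",[0,0,0])*m-s).sum()/s.sum()
v0=np.array([.6,0,0,0,0.])
r=minimize(f,v0,method="Nelder-Mead",options=dict(initial_simplex=np.vstack([v0,v0+np.diag([.5,.5,.5,.5,.3])]),xatol=.005,fatol=1e-5,maxiter=600))
print("x,y mm",r.x[:2]*10,"yaw,pitch deg",np.degrees(r.x[[2,4]]/10),"dz mm",r.x[3]*10,"err",r.fun)
Ti=np.linalg.inv(M(r.x))@T
for L in loops("spout")+BAR: cv2.polylines(im,[np.round(project(p,Ti,L)).astype(np.int32)],True,(0,255,0),1)
cv2.drawContours(im,cv2.findContours(d["pixels"].astype(np.uint8),0,2)[0],-1,(255,255,0),1)
cv2.imwrite("pics/"+sys.argv[1],im[:,:,::-1]);print(o["clock"],o["position"],o["ft_force"])
E
python3 held.py n3.png 0.221 384
```

```text
sil 0.76 26728 163 338 90 357
x,y mm [31.7066  0.1088] yaw,pitch deg [ -0.9943 -42.0293] dz mm 28.477149998281917 err 0.1965378075838089
7.65 [ 0.4924 -0.2787  0.3396] [-0.0599 -0.108  -3.5344]
```

View pics/n3.png

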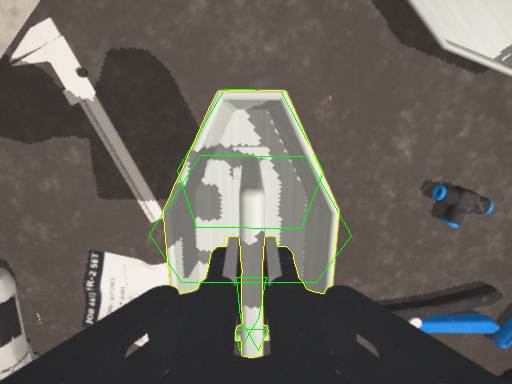

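```bash
sed -i 's/^r=min.*/PF=len(sys.argv)>4\n&/; s/^f=lambda v:/g=lambda v:/' held.py
sed -i 's/^g=lambda.*/&\nf=lambda v:g(v)+0.002*(v[4]\/.17)**2+0.002*(v[3]\/.2)**2/' held.py; sed -i '/^PF=/d' held.py
python3 held.py n4.png 0.221 230
```

```text
Traceback (most recent call last):
  File "held.py", line 9, in <module>
    d=manip.silhouettes(p,"spout_tray")[0]
      ~~~~~~~~~~~~~~~~~~~~~~~~~~~~~~~~~^^^
IndexError: list index out of range
```

```bash
python3 held.py n4.png 0.221 230 || python3 held.py n4.png 0.221 230
```

```text
sil 0.93 26876 162 338 90 357
x,y mm [ 8.272  -0.0074] yaw,pitch deg [-0.1437 -0.4791] dz mm 2.6278769785765785 err 0.020815461785317485
7.85 [ 0.4926 -0.2787  0.3401] [-0.9932  0.0989 -3.3589]
```

View pics/n4.png

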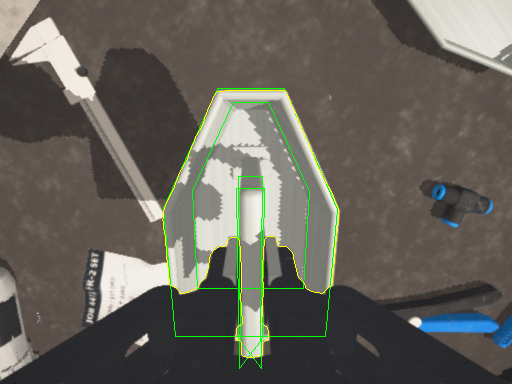

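Emit:
move_arm(plan=[0,0,0.07,0.005,0.005,0,0,0,0,0.2,0.014,0.015,0,0,0,0,0.35,0.024,0.026,0,0,0,0,0.5,0.034,0.037,0,0,0,0,0.65,0.045,0.049,0,0,0,0,0.8,0.055,0.06,0,0,0,0,0.95,0.065,0.071,0,0,0,0,1.1,0.076,0.082,0,0,0,0,1.25,0.086,0.094,0,0,0,0,1.4,0.096,0.105,0,0,0,0,1.55,0.107,0.116,0,0,0,0,1.65,0.113,0.123,0,0])

```text
clock: 9.45
position: [0.5016, -0.1111, 0.3407]
ee_rot: [0.941, 0.339, 0.0, 0.0]
ft_force: [0.2, -0.0, -2.0]
grip_width: 0.103
grasp_force: 61.1
```

```bash
python3 - <<'E'
from h import *
np.set_printoptions(precision=4,suppress=True)
print(plan((.5058,-.0381),.34,-.03),manip.get_obs()["position"],manip.get_obs()["joint_pos"])
E
```

```text
(array([ 0.    , -0.0001,  0.7217]), array([ 0.0497, -0.0535,  0.0007])) [ 0.5016 -0.1111  0.3407] [ 0.5884  0.1725 -0.5018  1.8138  0.0895  1.1775 -0.8205]
```

Emit:
move_arm(plan=[0,0,0.08,0.006,-0.006,0,0,0,0,0.22,0.015,-0.016,0,0,0,0,0.36,0.025,-0.027,0,0,0,0,0.5,0.034,-0.037,0,0,0,0,0.64,0.044,-0.047,0,0,0,0,0.7,0.048,-0.052,0,0,0,0,0.722,0.0497,-0.0535,0,0,0,0,0.722,0.0497,-0.0535,0,0,0,0,0.722,0.0497,-0.0535,0,0])

```text
clock: 10.58
position: [0.5055, -0.0395, 0.3407]
ee_rot: [1.0, -0.013, 0.0, 0.0]
ft_force: [1.3, -0.2, -3.5]
grip_width: 0.103
grasp_force: 61.1
```

```bash
cat > chk.py <<'E'
from h import *
import sys
np.set_printoptions(precision=4,suppress=True)
zt=float(sys.argv[1])
print(plan((.5058,-.0381),.34,-.03))
for n in ["wrist","top","side"]:
    p,T=shot(n);save(p,f"{sys.argv[2]}_{n}.png")
    for l,k in [("spout_tray","spout"),("outer_tray","outer")]:
        print(n,l,[(w(T,d["position"]),round(d["conf"],2)) for d in manip.tip_of(p,l)[:1]])
        if n=="side":
            for d in manip.silhouettes(p,l)[:1]:
                z=zt if k=="spout" else 0
                T2=T.copy();T2[2,3]-=z
                print(" fit",fit(p,T2,k,d["pixels"],[(.5128,-.0383,-.03)]),d["pixels"].sum())
print(manip.get_obs()["position"],manip.get_obs()["clock"])
E
python3 chk.py .119 c1
```

```text
(array([ 0.0002, -0.0001,  0.0031]), array([ 0.0002, -0.0014,  0.0007]))
wrist spout_tray [(array([ 0.5093, -0.0395,  0.1184]), 0.83)]
wrist outer_tray []
top spout_tray []
top outer_tray []
side spout_tray [(array([ 0.5116, -0.0396,  0.1204]), 0.95)]
 fit (array([ 0.5117, -0.0403, -0.0262]), np.float64(0.16211992502212524)) 1480
side outer_tray [(array([ 0.5071, -0.0402, -0.002 ]), 0.64)]
 fit (array([ 0.5112, -0.0404, -0.0304]), np.float64(0.030470799654722214)) 1524
[ 0.5055 -0.0391  0.3407] 11.125
```

View pics/c1_wrist.png

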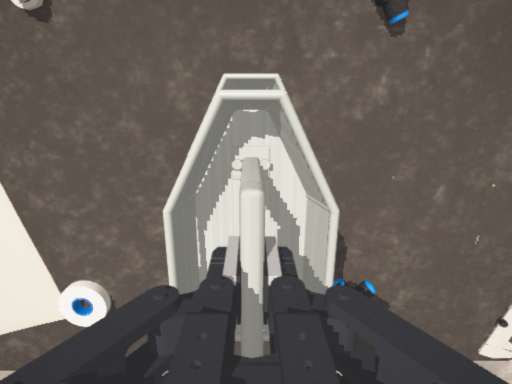

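Emit:
move_arm(plan=[0,0,0,0,0,0.01,0,0,0,0,0,0,0.03,0,0,0,0,0,0,0.05,0,0,0,0,0,0,0.07,0,0,0,0,0,0,0.085,0,0,0,0,0,0,0.095,0,0,0,0,0,0,0.102,0,0,0,0,0,0,0.107,0,0,0,0,0,0,0.11,0,0,0,0,0,0,0.11,0,0,0,0,0,0,0.11,0])

```text
clock: 12.5
position: [0.5057, -0.0391, 0.231]
ee_rot: [1.0, -0.014, 0.0, 0.0]
ft_force: [0.6, 0.1, -2.8]
grip_width: 0.103
grasp_force: 61.1
```

```bash
python3 chk.py .01 c2; python3 -c "
import cv2,numpy as np
a=cv2.imread('pics/c2_wrist.png')[20:320,100:400];b=cv2.imread('pics/c2_side.png')[150:230,210:320]
cv2.imwrite('pics/c2.png',np.hstack([cv2.resize(a,(400,400)),cv2.resize(b,(400,291))[:,:] if 0 else cv2.copyMakeBorder(cv2.resize(b,(400,291),interpolation=2),0,109,0,0,0)]))"
```

```text
(array([ 0.0001, -0.0005,  0.0027]), array([ 0.0002, -0.001 , -0.109 ]))
wrist spout_tray [(array([ 0.5107, -0.036 ,  0.0129]), 0.82)]
wrist outer_tray []
top spout_tray []
top outer_tray []
side spout_tray [(array([ 0.5112, -0.0422,  0.0106]), 0.66)]
 fit (array([ 0.5122, -0.0453,  0.0025]), np.float64(0.2174878865480423)) 1238
side outer_tray [(array([ 0.5102, -0.0403, -0.0007]), 0.78)]
 fit (array([ 0.5108, -0.038 , -0.0977]), np.float64(2.494136095046997)) 437
[ 0.5056 -0.0391  0.2307] 13.05
```

View pics/c2.png

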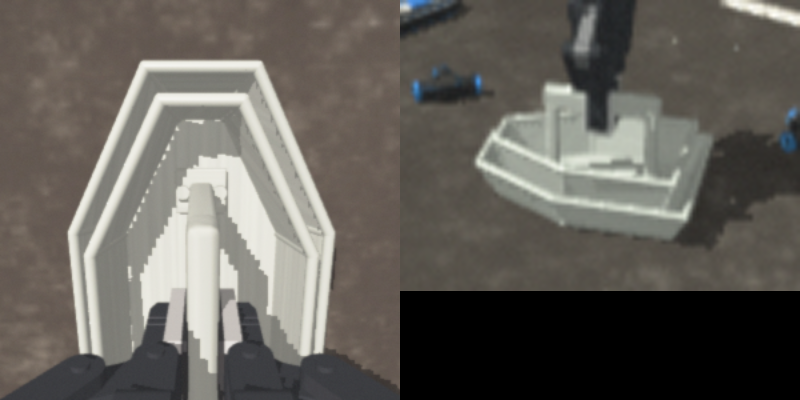

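The wrist view shows the tray inside the drip tray, with about equal gaps left and right and spout over spout. The side view shows it level, so I'll lower it the last few millimetres.

Emit:
move_arm(plan=[0,0,0,0,0,0.002,0,0,0,0,0,0,0.004,0,0,0,0,0,0,0.0055,0,0,0,0,0,0,0.0065,0,0,0,0,0,0,0.0065,0,0,0,0,0,0,0.0065,0])

```text
clock: 13.8
position: [0.5056, -0.0391, 0.2242]
ee_rot: [1.0, -0.014, 0.0, 0.0]
ft_force: [0.0, 0.3, -3.5]
grip_width: 0.109
grasp_force: 61.1
```

Not touching yet, since the force still reads the full tray weight. Another 1–2 mm.

Emit:
move_arm(plan=[0,0,0,0,0,0.0007,0,0,0,0,0,0,0.001,0,0,0,0,0,0,0.001,0,0,0,0,0,0,0.001,0])

```text
clock: 14.3
position: [0.5057, -0.0389, 0.2235]
ee_rot: [1.0, -0.013, 0.0, -0.0]
ft_force: [-1.9, 2.6, 4.4]
grip_width: 0.105
grasp_force: 62.2
```

Emit:
move_arm(plan=[0,0,0,0,0,0.0005,0,0,0,0,0,0,0.0008,0,0,0,0,0,0,0.0008,0,0,0,0,0,0,0.0008,0])

```text
clock: 14.8
position: [0.5056, -0.0386, 0.2233]
ee_rot: [1.0, -0.013, 0.0, 0.0]
ft_force: [-6.8, 3.5, 13.0]
grip_width: 0.109
grasp_force: 63.6
```

Emit:
move_arm(plan=[0,0,0,0,0,-0.0006,0,0,0,0,0,0,-0.0006,0.015,0,0,0,0,0,-0.0006,0.03,0,0,0,0,0,-0.0006,0.05,0,0,0,0,0,-0.0006,0.05,0,0,0,0,0,-0.0006,0.05,0,0,0,0,0,-0.01,0.05,0,0,0,0,0,-0.035,0.05,0,0,0,0,0,-0.07,0.05,0,0,0,0,0,-0.11,0.05,0,0,0,0,0,-0.14,0.05,0,0,0,0,0,-0.15,0.05])

```text
clock: 16.3
position: [0.5058, -0.0389, 0.3747]
ee_rot: [1.0, -0.014, 0.002, 0.0]
ft_force: [0.3, -0.2, -0.3]
grip_width: 0.589
grasp_force: 0.0
```

```bash
python3 chk.py .003 c3; python3 -c "
import cv2,numpy as np
a=cv2.imread('pics/c3_wrist.png')[20:320,100:400];b=cv2.imread('pics/c3_side.png')[150:230,210:320]
cv2.imwrite('pics/c3.png',np.hstack([cv2.resize(a,(400,400)),cv2.copyMakeBorder(cv2.resize(b,(400,291),interpolation=2),0,109,0,0,0)]))"
```

```text
(array([ 0.0006, -0.0034,  0.0029]), array([-0.0002, -0.0008,  0.0347]))
wrist spout_tray [(array([ 0.5105, -0.0396,  0.0036]), 0.59)]
wrist outer_tray []
top spout_tray [(array([ 0.5122, -0.0381,  0.0025]), 0.65)]
top outer_tray []
side spout_tray [(array([ 0.5111, -0.0406,  0.0046]), 0.61)]
 fit (array([ 0.5119, -0.0491,  0.0023]), np.float64(0.21343572437763214)) 1229
side outer_tray [(array([ 0.5087, -0.041 , -0.0014]), 0.8)]
 fit (array([ 0.5117, -0.0353, -0.0314]), np.float64(1.9269465208053589)) 533
[ 0.5055 -0.0391  0.372 ] 16.85
```

View pics/c3.png

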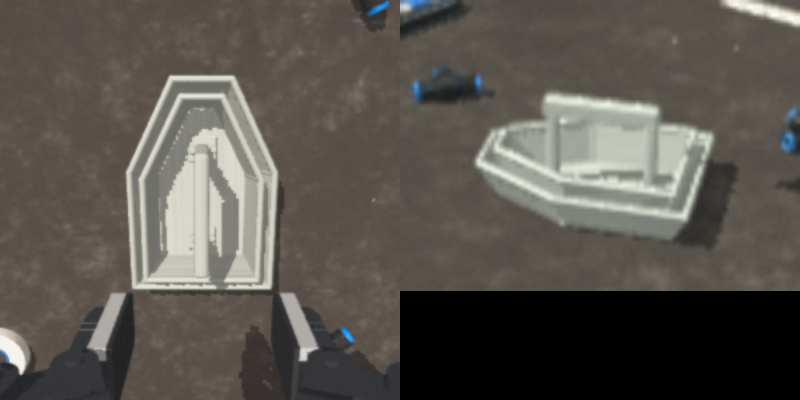

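The tray sits level inside the drip tray, spout in spout. The networks put its underside at about z 3–4 mm, which matches the drip tray's floor, and the gripper is clear.

```bash
python3 -c "
from workcell import manip
print(manip.hand_in())"
```

```text
the job is handed in; nothing more can be done
None
```

The spout tray is nested in the drip tray, spout in spout and flat on its floor as far as the cameras show. It has been let go, the oblong tray was not touched, and the job was handed in at about 17 s on the robot's clock; no verdict came back.

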